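Unload the finished amplifier modules into the sprung cradle

ROBOT

A 6-joint arm with a two-finger parallel gripper is mounted at the origin on the work surface. World frame = base frame: x ahead of the robot, y to its left, z up, the work surface at z = 0. Lengths are in mm, angles in degrees, forces in N, time in s.
With the tool pointing down it reaches from about 350 to 850 mm from the base axis. Payload 8.1 kg.
Tool frame: the origin (TCP) lies midway between the tips of the shut fingers; the grasp point (between the pads) lies 19 mm behind it (r.pinch_z is the distance from the TCP to the grasp point, in mm); z points along the fingers, y is the line along which they close (so a half turn about z gives the same grasp; the last joint's range is limited). The gripper opens to 85 mm and grips with 20 to 120 N. Pads are 22 mm wide; open, the fingers measure 114 mm over their backs; the gripper's body (76 mm by 85 mm) begins 54 mm behind the grasp point. The pads swing forward as they close: fully open they stand 13 mm farther back than shut.
Start: joints at [69.018, 7.471, 85.268, -0, 87.261, -4.893], TCP at [166.253, 576.511, 231.292] pointing down, gripper open.
Joint ranges: [-169.43, 169.43], [-51.17, 129.36], [1.28, 143.12], [-76.62, 256.62], [0, 156.53], [-152.29, 152.29]. Speed limits (degrees/s): [136.94, 136.94, 159.86, 180, 180, 180].

INTERFACE

Orientations are given as [roll, pitch, yaw] about the fixed x, y, z axes, in that order (R = Rz(yaw) Ry(pitch) Rx(roll)).
In Python, from bench import r gives the robot as it stands.
- The arm moves only by the shell command python3 -m jog 'ROWS' [OPENING] [FORCE]. ROWS is JSON, one flat list of numbers, 6 for each row, row after row: the shift along the tool's x, y, z in m, then the turn, a rotation vector about the tool's x, y, z in rad. A call has 1 to 8 rows; each row is the pose to reach, as a shift and turn from the pose commanded when the call began, along the tool's axes at that moment; what a row does not reach only later rows make up. A row lasts 1/8 s, in which the tool goes at most 62.5 mm and 10.7 degrees, less where a joint would pass 70% of its speed; a pose out of reach is approached as far as the arm can. A call with a gripper value outside its range is refused whole. OPENING is the opening, from -1 (shut) to 1 (fully open), set as the call begins (- or left out, the last holds). The fingers move at their own pace and stop on an object; FORCE is the grip in N (left out, the last holds). Time passes only in rows, so rows that repeat a pose let the fingers close. It gives the time, the measured TCP pose, the force, the opening and the grip force at its end, in the units of the state.
- r.sense(): the state, without advancing time (a new reading comes with each control period).
- r.snapshot(name): name is "scene" or "top" or "wrist"; returns a dict with "pixels" (400x640x3 uint8, red, green, blue), "range_z" (400x640 float32, mm along the optical axis (not along the pixel's ray), 0 where there is no reading), "K" (3x3 intrinsics, pixels), "k1" (the pictures are not rectified: a ray, as slopes to the right and down, at radius r is drawn at 1 + k1 r^2 times it, then the intrinsics apply), "rvec" (rotation vector, rad) and "tvec" (3), from world to camera coordinates, as OpenCV has them. Camera axes: x right, y down, z forward; pixel columns grow to the right and rows downward; lengths in mm; the calibration is good to about 2 mm. A picture is of the moment at which its call begins.
- r.hand_in(): hands the job in; it is judged then, once.
Trained networks look in a picture, given as the dict that the camera call returned (one of the last four; its "shot" number tells which), for a name from the list of things; names that differ only in an ending like _2 or _b are one class to them, and where a whole thing is asked for, a point or a joint stands for the part that bears it (a point fixed in the world has none). Each returns a list of dicts, best first, with "score" (0 to 1); they miss things now and then, are a little off and sometimes report something else, mostly with a low value. They report only what shows in the picture. A call takes as long as a camera call. They do not tell look-alikes from the thing itself.
- r.look_for(picture, target): "bbox" ([left, top, right, bottom] in pixels, round what is visible of it).
- r.outline_of(picture, target): "region" (400x640 bool, what is visible of it) and "bbox" ([left, top, right, bottom] in pixels, round what is visible of it).
The state is a dict: "time": time; "joint_pos": joint angles; "qd": joint speeds; "joint_efforts": joint torques, N m; "tool_pos": TCP position; "tcp_rot": TCP orientation; "ft_force": force on the tool from outside, world axes, zero at the start; "wrist_torque": the same for the moment, N m; "finger_gap": finger opening in mm; "grip_force": force on a finger pad.
Only numpy, scipy, OpenCV 4.12 (cv2) and the standard library are available. Lean on these libraries where they do the work, as an engineer would, in place of code of your own. Each camera call takes 0.05 s, during which the arm holds its last target. There are 200 camera calls.

TASK

Two of the three amplifier modules on the sloping burn-in rack are finished: their toggle switches, behind them, are off (leaning towards the robot). Stack those two flat and squarely on top of the module in the sprung cradle, lengthwise like it: each time ease the orange jaw back with the module's end, just far enough (6 to 9 mm) to pass the yellow wall's lip and not to the jaw's stop, then lower the module onto the pile and let the jaw clamp it against the wall under the lip. Leave the module whose switch is on where it is, flip no switch, and do not push the other things about.

Things in the scene. Friction and masses are not known exactly. Their poses are not given: they have to be found in the camera images.
- module_left: amplifier module: aluminium brick 120 long (x) x 60 wide (y) x 24 high (z) mm, about 0.3 kg, flat top with black stripes and four red/black terminal marks at its +x end; origin at the centre of its underside. It starts in the left bay of the rack (as the robot sees it), leaning on the 30 degree bed with its +x end away from the robot and higher, lower end against the bed's lip
- module_middle: amplifier module: aluminium brick 120 long (x) x 60 wide (y) x 24 high (z) mm, about 0.3 kg, flat top with black stripes and four red/black terminal marks at its +x end; origin at the centre of its underside. It starts in the middle bay of the rack (as the robot sees it), leaning on the 30 degree bed with its +x end away from the robot and higher, lower end against the bed's lip
- module_right: amplifier module: aluminium brick 120 long (x) x 60 wide (y) x 24 high (z) mm, about 0.3 kg, flat top with black stripes and four red/black terminal marks at its +x end; origin at the centre of its underside. It starts in the right bay of the rack (as the robot sees it), leaning on the 30 degree bed with its +x end away from the robot and higher, lower end against the bed's lip
- module_base: amplifier module: aluminium brick 120 long (x) x 60 wide (y) x 24 high (z) mm, about 0.3 kg, flat top with black stripes and four red/black terminal marks at its +x end; origin at the centre of its underside. It starts flat in the cradle as the bottom of the pile, its origin 10 mm over the cradle's origin, clamped lengthwise
- rack: fixed blue burn-in rack, base 260 (x) x 340 (y) mm; three white beds at y = +120 (left), 0, -120 mm, 40 mm wide (modules overhang 10 mm each side), rising at 30 degrees towards +x, with a 12 mm lip at the low end; behind them a ledge 50 mm high with the switches. Origin on the bench below the middle bed's centre
- bay_left (a point): centre of the upper face of the left bed, 65 mm above the bench (the underside centre of its module at the start); axes of the rack
- bay_middle (a point): centre of the upper face of the middle bed, 65 mm above the bench (the underside centre of its module at the start); axes of the rack
- bay_right (a point): centre of the upper face of the right bed, 65 mm above the bench (the underside centre of its module at the start); axes of the rack
- switch_1 (a joint): toggle switch 1, a red lever on a grey block, rad: about 0 = off (leans towards the robot), about 1 = on (leans away)
- switch_1_foot (a point): underside centre of switch 1's block, on the ledge 132 mm behind (rack +x) the centre of the bay it belongs to, 50 mm above the bench; which switch stands at which bay varies
- switch_2 (a joint): toggle switch 2, a red lever on a grey block, rad: about 0 = off (leans towards the robot), about 1 = on (leans away)
- switch_2_foot (a point): underside centre of switch 2's block, on the ledge 132 mm behind (rack +x) the centre of the bay it belongs to, 50 mm above the bench; which switch stands at which bay varies
- switch_3 (a joint): toggle switch 3, a red lever on a grey block, rad: about 0 = off (leans towards the robot), about 1 = on (leans away)
- switch_3_foot (a point): underside centre of switch 3's block, on the ledge 132 mm behind (rack +x) the centre of the bay it belongs to, 50 mm above the bench; which switch stands at which bay varies
- cradle: fixed sprung cradle; origin at its underside, below the pile's centre. Floor 10 mm thick; yellow near wall, inner face at x = -60 mm, 95 mm high, its top 10 mm a lip overhanging to x = -55; orange sliding jaw at the far end; y sides open. Modules lie along x, centred on y = 0; undersides of layers 2, 3 at 34, 58 mm. One passes the lip only with the jaw pushed back over 5 mm
- jaw (a joint): travel of the sprung jaw in m along the cradle's +x: 0 = resting on the clamped pile, grows as it is pushed away from the wall, stop at 0.013; it pushes back with 8 N at 0 and 11 N at 7 mm
- jaw_face (a point): middle of the top edge of the jaw's flat inner face, 129 mm above the bench, at x = +60 mm of the cradle when the jaw reads 0
- multimeter: orange hand multimeter lying flat, 150 x 75 x 34 mm; bystander; origin at the centre of its underside
- screwdriver: screwdriver lying flat along its x; bystander; origin at the centre of its underside
- transformer: black transformer, 75 x 85 x 50 mm; bystander; origin at the centre of its underside
- capacitor: blue can capacitor standing up, 50 mm across, 80 mm high; bystander; origin at the centre of its underside
- mug: blue mug, 80 mm across, 90 mm high; bystander; origin at the centre of its underside
- cleaner: white bottle, 60 mm across, 140 mm high; bystander; origin at the centre of its underside
Not all that is in view belongs to the job. There is more than one size of the cradle; the job needs the larger. What is shaped like the module_left but purple is not meant.

How it is judged (in metres and radians):
At the end, for the whole second after the job is handed in: Both switched-off modules lie on the base module as layers 2 and 3, either order; all three in place within 3 mm lengthwise, 6 mm sideways, 4 mm in height, 0.05 rad in tilt and direction, at rest; jaw within 3 mm of clamping; the switched-on module moved under 10 mm; no switch flipped (((horizontal distance between switch_3_foot and bay_left below 0.15 m and distance of module_left from where it was at the start of the episode below 0.01 m and ((x of module_middle in the frame of cradle between -0.003 and 0.003 m and y of module_middle in the frame of cradle between -0.006 and 0.006 m and z of module_middle in the frame of cradle between 0.03 and 0.038 m and angle between the x axis of each of module_middle, module_right and the x axis of cradle, either way round below 0.05 rad and angle between each of module_middle, module_right's own z axis and vertical below 0.05 rad and linear speed of each of module_middle, module_right below 0.02 m/s and x of module_right in the frame of cradle between -0.003 and 0.003 m and y of module_right in the frame of cradle between -0.006 and 0.006 m and z of module_right in the frame of cradle between 0.054 and 0.062 m) or (x of module_right in the frame of cradle between -0.003 and 0.003 m and y of module_right in the frame of cradle between -0.006 and 0.006 m and z of module_right in the frame of cradle between 0.03 and 0.038 m and angle between the x axis of each of module_right, module_middle and the x axis of cradle, either way round below 0.05 rad and angle between each of module_right, module_middle's own z axis and vertical below 0.05 rad and linear speed of each of module_right, module_middle below 0.02 m/s and x of module_middle in the frame of cradle between -0.003 and 0.003 m and y of module_middle in the frame of cradle between -0.006 and 0.006 m and z of module_middle in the frame of cradle between 0.054 and 0.062 m))) or (horizontal distance between switch_3_foot and bay_middle below 0.15 m and distance of module_middle from where it was at the start of the episode below 0.01 m and ((x of module_left in the frame of cradle between -0.003 and 0.003 m and y of module_left in the frame of cradle between -0.006 and 0.006 m and z of module_left in the frame of cradle between 0.03 and 0.038 m and angle between the x axis of each of module_left, module_right and the x axis of cradle, either way round below 0.05 rad and angle between each of module_left, module_right's own z axis and vertical below 0.05 rad and linear speed of each of module_left, module_right below 0.02 m/s and x of module_right in the frame of cradle between -0.003 and 0.003 m and y of module_right in the frame of cradle between -0.006 and 0.006 m and z of module_right in the frame of cradle between 0.054 and 0.062 m) or (x of module_right in the frame of cradle between -0.003 and 0.003 m and y of module_right in the frame of cradle between -0.006 and 0.006 m and z of module_right in the frame of cradle between 0.03 and 0.038 m and angle between the x axis of each of module_right, module_left and the x axis of cradle, either way round below 0.05 rad and angle between each of module_right, module_left's own z axis and vertical below 0.05 rad and linear speed of each of module_right, module_left below 0.02 m/s and x of module_left in the frame of cradle between -0.003 and 0.003 m and y of module_left in the frame of cradle between -0.006 and 0.006 m and z of module_left in the frame of cradle between 0.054 and 0.062 m))) or (horizontal distance between switch_3_foot and bay_right below 0.15 m and distance of module_right from where it was at the start of the episode below 0.01 m and ((x of module_left in the frame of cradle between -0.003 and 0.003 m and y of module_left in the frame of cradle between -0.006 and 0.006 m and z of module_left in the frame of cradle between 0.03 and 0.038 m and angle between the x axis of each of module_left, module_middle and the x axis of cradle, either way round below 0.05 rad and angle between each of module_left, module_middle's own z axis and vertical below 0.05 rad and linear speed of each of module_left, module_middle below 0.02 m/s and x of module_middle in the frame of cradle between -0.003 and 0.003 m and y of module_middle in the frame of cradle between -0.006 and 0.006 m and z of module_middle in the frame of cradle between 0.054 and 0.062 m) or (x of module_middle in the frame of cradle between -0.003 and 0.003 m and y of module_middle in the frame of cradle between -0.006 and 0.006 m and z of module_middle in the frame of cradle between 0.03 and 0.038 m and angle between the x axis of each of module_middle, module_left and the x axis of cradle, either way round below 0.05 rad and angle between each of module_middle, module_left's own z axis and vertical below 0.05 rad and linear speed of each of module_middle, module_left below 0.02 m/s and x of module_left in the frame of cradle between -0.003 and 0.003 m and y of module_left in the frame of cradle between -0.006 and 0.006 m and z of module_left in the frame of cradle between 0.054 and 0.062 m)))) and x of module_base in the frame of cradle between -0.003 and 0.003 m and y of module_base in the frame of cradle between -0.006 and 0.006 m and z of module_base in the frame of cradle between 0.006 and 0.014 m and angle between the x axis of module_base and the x axis of cradle, either way round below 0.05 rad and angle between module_base's own z axis and vertical below 0.05 rad and linear speed of module_base below 0.02 m/s and value of joint jaw below 0.003 m and not (value of joint any of switch_1, switch_2 above 0.35 rad or value of joint switch_3 below 0.65 rad)); the robot touches nothing.
It fails at once if the module whose switch is on is moved over 10 mm ((horizontal distance between switch_3_foot and bay_left below 0.15 m and distance of module_left from where it was at the start of the episode above 0.01 m) or (horizontal distance between switch_3_foot and bay_middle below 0.15 m and distance of module_middle from where it was at the start of the episode above 0.01 m) or (horizontal distance between switch_3_foot and bay_right below 0.15 m and distance of module_right from where it was at the start of the episode above 0.01 m)).
It fails at once if a switch is flipped (value of joint any of switch_1, switch_2 above 0.35 rad or value of joint switch_3 below 0.65 rad).
It fails at once if the sprung jaw is forced back to its end stop (over 11 mm) (value of joint jaw above 0.011 m).
It fails at once if another thing on the bench is pushed more than 30 mm (distance of any of multimeter, screwdriver, transformer, capacitor, mug, cleaner from where it was at the start of the episode above 0.03 m).
It also fails if it takes over 61 s, if anything falls off the work surface, if the arm or the gripper's body presses on something with over 40 N, if the wrist force passes 120 N, or if a joint passes its speed limit or range.

## Working session

There is one attempt and no reset: what is moved stays moved. The work goes in short steps, Python scripts to look and compute and a shell command to move; the robot and the scene stay as the last step left them, time stands still between calls to the robot, and variables do not carry over. Pictures are saved under pics/ and viewed, at most 10 in all, crops included, and the job is handed in when it is done.

```bash
mkdir -p pics; ls; python3 - <<'E'
from bench import r
import cv2,numpy as np
s=r.sense();print(s)
a=r.snapshot("scene");b=r.snapshot("top")
for n,p in(("scene",a),("top",b)):
    cv2.imwrite(f"pics/{n}1.png",p["pixels"][:,:,::-1]);print(p["K"],p["k1"],p["rvec"],p["tvec"])
    for t in("module_left","rack","cradle","switch_1","jaw"):
        print(n,t,[(np.round(d["bbox"]).astype(int).tolist(),round(d["score"],2)) for d in r.look_for(p,t)][:7])
E
```

```text
pics
{'time': 0.0, 'joint_pos': array([ 6.90176215e+01,  7.51589614e+00,  8.53301479e+01,  1.97937109e-03,
        8.72610749e+01, -4.89047825e+00]), 'qd': array([-0.00187983, -0.07684012, -0.05658204, -0.15061732, -0.10742725,
        0.00390632]), 'joint_efforts': array([ 2.19685317e-03, -5.69389093e+01, -5.00555205e+01, -2.36583146e-04,
        1.45594400e-02,  2.39296092e-06]), 'tool_pos': array([166.04903579, 575.99013366, 230.22788994]), 'tcp_rot': array([-1.79893440e+02, -1.11017566e-02,  1.63907993e+02]), 'ft_force': array([-0.35638222, -0.40911026, -0.2639009 ]), 'wrist_torque': array([ 0.02297066, -0.00493611, -0.00741663]), 'grip_force': 0.0, 'finger_gap': 85.48055307474938}
[[511.23150552   0.         321.43417845]
 [  0.         511.23150552 194.00099651]
 [  0.           0.           1.        ]] -0.004007022727220043 [ 2.03106051  1.08407963 -0.49944967] [-283.53598598 -169.54864783 1910.44196194]
scene module_left [([318, 223, 351, 245], 0.9), ([451, 195, 492, 222], 0.66)]
scene rack [([230, 233, 379, 328], 0.72)]
scene cradle [([354, 149, 417, 211], 0.7), ([325, 124, 366, 160], 0.55)]
scene switch_1 [([351, 241, 366, 261], 0.51), ([268, 274, 277, 290], 0.47)]
scene jaw [([385, 158, 407, 193], 0.81), ([346, 126, 358, 151], 0.57)]
[[440.56264524   0.         316.68744793]
 [  0.         440.56264524 192.32478774]
 [  0.           0.           1.        ]] -0.00906524806321794 [ 2.14243311 -2.1094202   0.18270025] [   5.5132694   495.15083812 1445.62511991]
top module_left [([320, 136, 342, 175], 0.79), ([194, 112, 210, 153], 0.79), ([315, 110, 422, 200], 0.48), ([354, 142, 381, 178], 0.17)]
top rack [([313, 110, 424, 199], 0.95)]
top cradle [([213, 253, 235, 306], 0.98), ([222, 164, 258, 237], 0.83), ([332, 115, 343, 120], 0.36)]
top switch_1 [([404, 126, 410, 132], 0.63), ([331, 117, 340, 120], 0.5), ([160, 160, 194, 185], 0.35)]
top jaw [([224, 183, 243, 193], 0.5), ([213, 272, 228, 273], 0.5)]
```

```bash
python3 - <<'E'
import cv2
a=cv2.imread("pics/top1.png");cv2.imwrite("pics/top1c.png",cv2.resize(a[80:330,130:450],None,fx=2.4,fy=2.4,interpolation=cv2.INTER_CUBIC))
a=cv2.imread("pics/scene1.png");cv2.imwrite("pics/scene1c.png",cv2.resize(a[110:350,210:510],None,fx=2.5,fy=2.5,interpolation=cv2.INTER_CUBIC))
E
```

```text
(no output)
```

View pics/top1c.png

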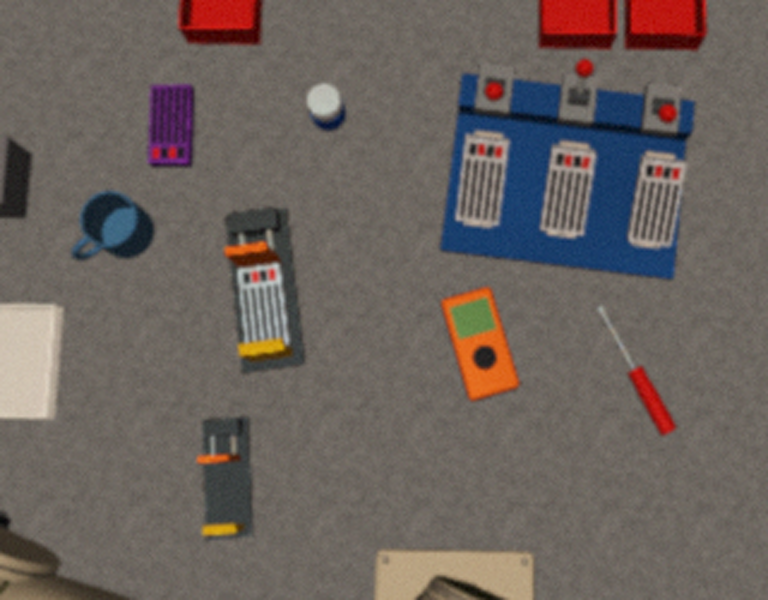

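View pics/scene1c.png

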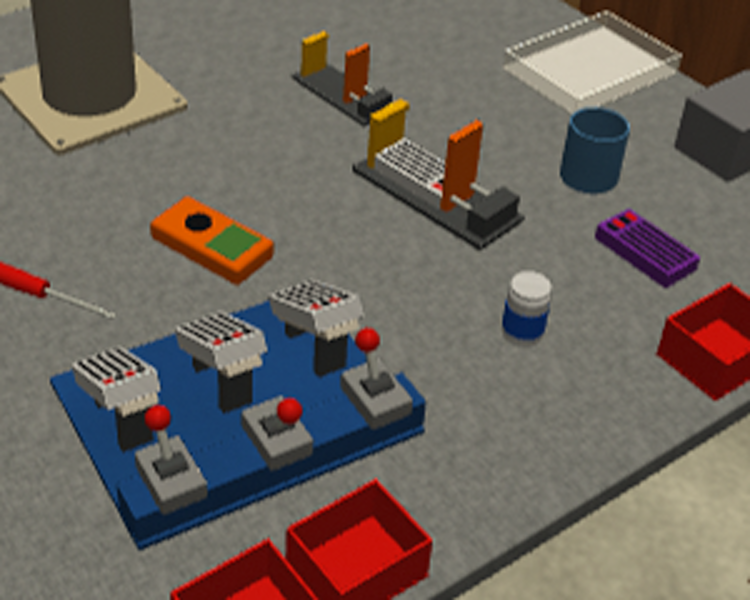

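The top crop (640x400 px frame in brackets) shows the rack on the right. The switch knobs at crop (494,90) and (668,113) lean towards the robot, so the left and right modules are off. The middle knob at (585,68) leans away, so the middle module is on and stays.

Look-alikes:
- **Modules:** the purple brick at crop (171,125) is not meant. The base module is at (262,308). The module candidates are left (484,180), middle (569,190) and right (657,200).
- **Cradles:** the small empty one is at (226,478) and the larger one, holding a module, is at (263,295). I choose the larger one, with the left and right modules.

```bash
cat > h.py <<'E'
import numpy as np,cv2
from bench import r
from scipy.spatial.transform import Rotation as R
def cloud(p):
    """world xyz (mm) per pixel; nan without reading"""
    v,u=np.mgrid[0:400,0:640].astype(float)
    K=p["K"];D=np.array([p["k1"],0,0,0,0.])
    n=cv2.undistortPoints(np.stack([u,v],-1).reshape(-1,1,2),K,D).reshape(400,640,2)
    z=p["range_z"].astype(float);z=np.where(z>0,z,np.nan)
    c=np.dstack([n*z[...,None],z])
    Rm=cv2.Rodrigues(np.array(p["rvec"],float))[0]
    return (c-np.array(p["tvec"]).ravel())@Rm
def rect(P):
    """min-area rectangle of xy: centre, sides, yaw of long side (mod 180)"""
    (c,s,a)=cv2.minAreaRect(P[:,:2].astype(np.float32))
    if s[0]<s[1]: s=s[::-1];a+=90
    return np.round(c,1),np.round(s,1),round((a+90)%180-90,2)
def pose(pos,Rm):
    """rows values from current commanded~measured pose to target pos(mm),Rm"""
    s=r.sense();R0=R.from_euler("xyz",s["tcp_rot"],degrees=True)
    return np.round(R0.inv().apply(np.array(pos)-s["tool_pos"])/1000,4),np.round((R0.inv()*R.from_matrix(Rm)).as_rotvec(),4)
E
python3 - <<'E'
from h import *
for n in("top","scene","wrist"):
    p=r.snapshot(n);C=cloud(p)
    if n=="wrist": cv2.imwrite("pics/w1.png",p["pixels"][:,:,::-1])
    for t in("rack","cradle","module_left","jaw"):
        for d in r.outline_of(p,t)[:5]:
            m=d["region"];P=C[m];P=P[~np.isnan(P[:,0])]
            if len(P)<8: continue
            print(n,t,np.round(d["bbox"]).astype(int).tolist(),round(d["score"],2),len(P),"med",np.round(np.median(P,0)),"z",np.round(np.percentile(P[:,2],[2,98])),*rect(P))
E
```

```text
top rack [316, 110, 421, 195] 0.85 4494 med [ 640. -137.   10.] z [ 2. 62.] [ 647.9 -155.1] [341.1 280.1] 83.45
top rack [224, 184, 245, 193] 0.58 176 med [502. 281. 108.] z [ 37. 133.] [505. 284.] [54.6 13.8] -81.05
top cradle [225, 167, 258, 238] 0.87 1011 med [501. 268.  33.] z [  4. 129.] [470.  279.4] [227.8  89.1] 9.0
top cradle [214, 254, 235, 306] 0.8 935 med [199. 318.   8.] z [-0. 90.] [202.  321.6] [164.   68.2] 5.1
top module_left [192, 113, 212, 152] 0.92 654 med [710. 425.  23.] z [ 2. 30.] [711.6 429.8] [122.9  68.4] -0.59
top module_left [321, 135, 342, 175] 0.55 691 med [615. -31.  86.] z [ 11. 115.] [632.4 -32.5] [142.7  65.1] -5.4
top module_left [361, 105, 377, 133] 0.51 346 med [ 741. -165.   76.] z [ 50. 132.] [ 759.3 -168.4] [106.1  50. ] -6.47
top jaw [224, 183, 248, 192] 0.69 188 med [502. 280. 104.] z [ 12. 133.] [518.1 286.7] [56.  40.5] -81.05
scene rack [230, 232, 379, 328] 0.56 5605 med [ 664. -182.   15.] z [ 6. 93.] [ 640.9 -151.2] [348.  270.8] 83.53
scene cradle [328, 125, 367, 160] 0.85 715 med [227. 311.  20.] z [-1. 91.] [230.8 306.9] [329.9 122.7
[... 194 characters left out ...]
51. 119.] [591.2 -19.1] [182.7  87.1] -24.02
scene module_left [448, 194, 489, 222] 0.77 676 med [719. 418.  25.] z [ 3. 31.] [701.7 443. ] [142.1 100.3] 1.08
scene jaw [383, 158, 403, 192] 0.76 346 med [511. 277.  82.] z [ 20. 131.] [507.2 281.2] [57.2 18.3] -76.23
scene jaw [349, 130, 358, 154] 0.52 180 med [233. 319.  55.] z [13. 95.] [230.4 322.6] [48.  21.7] -71.54
wrist cradle [126, 377, 158, 400] 0.74 547 med [368. 269.  52.] z [29. 71.] [281.4 390.2] [360.3  41.4] -52.92
wrist cradle [59, 190, 180, 318] 0.64 6557 med [193. 328.   7.] z [ 3. 91.] [194.9 312.1] [148.6  83.3] 4.45
wrist jaw [92, 270, 161, 316] 0.66 1110 med [225. 333.  62.] z [13. 93.] [204.9 377.2] [305.3  20.5] -66.94
```

```bash
python3 - <<'E'
from h import *
p=r.snapshot("wrist");s=r.sense()
Rm=cv2.Rodrigues(np.array(p["rvec"],float))[0];c=-Rm.T@np.array(p["tvec"]).ravel()
R0=R.from_euler("xyz",s["tcp_rot"],degrees=True)
print("cam in tool",R0.inv().apply(c-s["tool_pos"]),"axes",np.round(R0.as_matrix().T@Rm.T,3),p["K"][0,0],r.pinch_z)
# look pose: camera above cradle
T=R.from_euler("xyz",[180,0,-171],degrees=True)
print(pose([400,279,380],T.as_matrix()))
E
```

```text
cam in tool [  71.7622909    -0.20824882 -142.11747297] axes [[-0.002 -0.959 -0.283]
 [ 1.    -0.002 -0.   ]
 [ 0.    -0.283  0.959]] 327.1477025901801 18.700000000000003
(array([-0.307 , -0.2211, -0.1487]), array([ 0.    ,  0.    , -0.4379]))
```

```bash
python3 -m jog '[-0.04,-0.03,-0.013,0,0,-0.055,-0.08,-0.06,-0.026,0,0,-0.11,-0.12,-0.088,-0.04,0,0,-0.165,-0.16,-0.116,-0.053,0,0,-0.22,-0.2,-0.145,-0.066,0,0,-0.275,-0.24,-0.174,-0.08,0,0,-0.33,-0.28,-0.2,-0.09,0,0,-0.385,-0.31,-0.22,-0.1,0,0,-0.438]' 1 60; python3 -m jog '[0,0,0,0,0,0,0,0,0,0,0,0]'
python3 - <<'E'
from h import *
p=r.snapshot("wrist");cv2.imwrite("pics/w2.png",p["pixels"][:,:,::-1]);np.savez("w2.npz",C=cloud(p))
print(r.sense()["tool_pos"],r.sense()["tcp_rot"])
C=cloud(p)
for t in("cradle","module_left","jaw"):
  for d in r.outline_of(p,t)[:4]:
    P=C[d["region"]];P=P[~np.isnan(P[:,0])]
    print(t,np.round(d["bbox"]).astype(int).tolist(),round(d["score"],2),"med",np.round(np.median(P,0)),np.round(np.percentile(P[:,2],[2,98])),*rect(P))
E
```

```text
time: 2.4
tool_pos: [404.2, 277.6, 331.9]
tcp_rot: [180.0, 0.0, -171.0]
ft_force: [0.1, -0.3, 1.0]
finger_gap: 85.4
grip_force: 0.0
time: 2.65
tool_pos: [402.8, 279.5, 331.1]
tcp_rot: [180.0, -0.0, -171.1]
ft_force: [-0.5, 0.0, -0.1]
finger_gap: 85.4
grip_force: 0.0
[402.54246849 279.78056223 330.91466455] [ 1.79989451e+02 -3.82929974e-02 -1.70991422e+02]
cradle [286, 125, 350, 287] 0.88 med [495. 280.  45.] [  8. 129.] [469.5 279.9] [227.9  92.3] 9.43
cradle [349, 1, 410, 87] 0.79 med [235. 321.   8.] [ 4. 93.] [233.6 325.4] [104.8  70.2] 5.31
cradle [2, 219, 50, 310] 0.34 med [ 592. -132.   77.] [ 44. 112.] [ 626.6 -162.5] [163.5 121.2] 10.2
module_left [363, 312, 408, 364] 0.8 med [678. 426.  23.] [ 2. 25.] [556.3 386.8] [374.3  81.3] 17.39
module_left [51, 241, 129, 326] 0.62 med [610. -28.  82.] [ 53. 113.] [529.5  68.8] [370.  104.1] -51.66
jaw [294, 228, 340, 263] 0.92 med [500. 284. 102.] [ 33. 129.] [515.9 276.8] [81.2 42.4] -58.54
jaw [360, 12, 411, 42] 0.77 med [232. 321.  79.] [14. 94.] [226.1 320.4] [39.1 33. ] -58.55
```

View pics/w2.png

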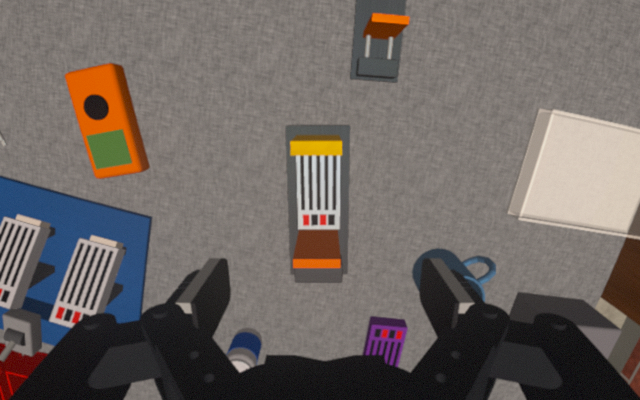

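```bash
python3 - <<'E'
from h import *
C=np.load("w2.npz")["C"];I=cv2.imread("pics/w2.png");H=cv2.cvtColor(I,cv2.COLOR_BGR2HSV)
box=np.zeros((400,640),bool);box[120:290,280:355]=1
z=C[...,2];h=H[...,0];sat=H[...,1]
def rep(n,m,yaw=9.0):
    m=m&box;P=C[m];Rz=R.from_euler("z",-yaw,degrees=True);Q=Rz.apply(P)
    print(n,m.sum(),*rect(P),"zmed",np.median(P[:,2]).round(1),"in yaw9 x",np.percentile(Q[:,0],[1,50,99]).round(1),"y",np.percentile(Q[:,1],[1,50,99]).round(1))
rep("wall top",(z>92)&(z<99)&(h>20)&(h<35)&(sat>120))
rep("jaw top",(z>125)&(z<134)&(h<20)&(sat>120))
rep("base top",(z>31)&(z<38)&(sat<100)&(np.arange(400)[:,None]<232))
rep("floor",(z>7)&(z<13))
m=box&(np.arange(400)[:,None]<235)&(z>31)&(z<38)
for row in range(165,225,12):
    c=np.where(m[row])[0];Q=R.from_euler("z",-9,degrees=True).apply(C[row,[c[0],c[-1]]]);print(row,Q.round(1).tolist())
print(R.from_euler("z",-9,degrees=True).apply([402.5,279.8,331]))
E
```

```text
wall top 756 [376.9 264.4] [59.1 16.4] -81.25 zmed 94.3 in yaw9 x [405.5 413.5 421.6] y [173.8 202.9 231.7]
jaw top 488 [504.7 285.3] [55.1 12.8] -80.64 zmed 128.3 in yaw9 x [537.1 542.6 549. ] y [175.6 202.5 230.3]
base top 3059 [447.  276.8] [107.7  60. ] 8.94 zmed 33.6 in yaw9 x [432.5 480.7 537.3] y [174.1 203.4 232.7]
floor 2828 [469.8 279.5] [227.4  90.3] 8.97 zmed 9.5 in yaw9 x [394.2 474.1 616. ] y [157.8 211.3 247.3]
165 [[444.6, 173.9, 33.7], [445.0, 232.3, 32.5]]
177 [[461.1, 174.9, 34.2], [461.3, 231.0, 33.9]]
189 [[478.2, 174.4, 33.4], [478.3, 232.5, 33.7]]
201 [[495.3, 174.0, 34.0], [495.4, 232.7, 34.2]]
213 [[513.0, 174.9, 33.6], [513.3, 232.9, 33.3]]
[441.31492041 213.39032552 331.        ]
```

```bash
python3 - <<'E'
from h import *
print(pose([530,-140,380],R.from_euler("xyz",[180,0,173.5],degrees=True).as_matrix()))
E
```

```text
(array([-0.0597, -0.4348, -0.0491]), array([-1.00e-04, -6.00e-04,  2.72e-01]))
```

```bash
python3 -m jog '[-0.008,-0.055,-0.007,0,0,0.035,-0.015,-0.11,-0.014,0,0,0.07,-0.023,-0.165,-0.02,0,0,0.105,-0.03,-0.22,-0.026,0,0,0.14,-0.038,-0.275,-0.032,0,0,0.175,-0.046,-0.33,-0.038,0,0,0.21,-0.053,-0.385,-0.044,0,0,0.245,-0.06,-0.435,-0.05,0,0,0.272]'; python3 -m jog '[0,0,0,0,0,0,0,0,0,0,0,0]'
python3 - <<'E'
from h import *
p=r.snapshot("wrist");cv2.imwrite("pics/w3.png",p["pixels"][:,:,::-1]);C=cloud(p);np.savez("w3.npz",C=C)
print(r.sense()["tool_pos"],r.sense()["tcp_rot"])
for t in("rack","module_left","switch_1"):
  for d in r.outline_of(p,t)[:4]:
    P=C[d["region"]];P=P[~np.isnan(P[:,0])]
    print(t,np.round(d["bbox"]).astype(int).tolist(),round(d["score"],2),"med",np.round(np.median(P,0)),np.round(np.percentile(P[:,2],[2,98])),*rect(P))
E
```

```text
time: 3.85
tool_pos: [530.9, -142.1, 381.2]
tcp_rot: [180.0, -0.0, 173.4]
ft_force: [1.1, -0.2, 0.5]
finger_gap: 85.2
grip_force: 0.0
time: 4.1
tool_pos: [530.5, -140.3, 380.9]
tcp_rot: [180.0, -0.0, 173.4]
ft_force: [-0.1, 0.1, 0.5]
finger_gap: 85.5
grip_force: 0.0
[ 530.48450099 -139.79526328  381.09361821] [ 1.79970346e+02 -2.32685890e-02  1.73502994e+02]
rack [214, 145, 432, 304] 0.68 med [ 621. -153.   10.] [ 8. 51.] [ 655.3 -158.7] [346.6 290.1] 83.29
module_left [385, 172, 434, 256] 0.91 med [616. -34.  87.] [ 56. 114.] [619.9 -17.2] [113.7  88.3] -6.61
module_left [626, 189, 640, 259] 0.75 med [721. 398.  12.] [ 0. 24.] [718.3 402.9] [130.9  18.3] 3.72
switch_1 [227, 289, 248, 310] 0.7 med [ 699. -280.  128.] [ 87. 134.] [ 704.6 -280.2] [30.4 22.2] 35.57
switch_1 [312, 305, 331, 340] 0.7 med [ 759. -169.  124.] [  6. 133.] [ 795.7 -175.3] [102.7  31.6] -4.55
switch_1 [229, 271, 267, 315] 0.6 med [ 709. -279.   75.] [ 52. 132.] [ 748.9 -295.7] [122.8  67.7] -22.44
switch_1 [401, 291, 419, 308] 0.57 med [727. -47. 128.] [ 50. 134.] [776.9 -29.9] [122.8  29.9] 21.17
```

View pics/w3.png

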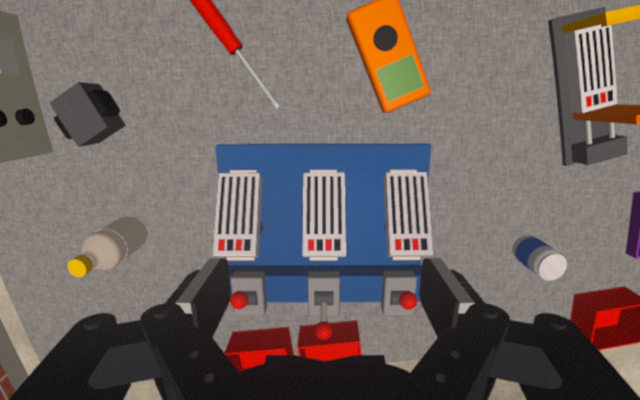

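Wrist close view: modules are right (237,214), middle (324,214) and left (409,214). The knobs at (240,300) and (408,300) are near, so off. The knob at (323,332) is away, so on: the middle module stays.

```bash
python3 - <<'E'
from h import *
C=np.load("w3.npz")["C"];H=cv2.cvtColor(cv2.imread("pics/w3.png"),cv2.COLOR_BGR2HSV)
for n,(u0,u1) in dict(left=(384,434),right=(212,262),middle=(302,346)).items():
    m=np.zeros((400,640),bool);m[168:258,u0:u1]=1
    m&=(C[...,2]>45)&(C[...,2]<130)
    P=C[m]
    for k in range(6):
        c=P.mean(0);nn=np.linalg.svd(P-c)[2][2];nn*=np.sign(nn[2])
        d=(P-c)@nn
        P=P[abs(d)<(4 if k<3 else 2.5)]
    ax=np.array([np.cos(np.radians(-6.5)),np.sin(np.radians(-6.5)),0]);ax-=nn*(ax@nn);ax/=np.linalg.norm(ax);ay=np.cross(nn,ax)
    q=np.c_[(P-c)@ax,(P-c)@ay]
    cc,ss,aa=rect(q); ce=c+ax*cc[0]+ay*cc[1]
    # bed coordinates
    tilt=np.degrees(np.arccos(nn[2]));yaw=np.degrees(np.arctan2(-nn[1],-nn[0]))
    print(n,len(P),"tilt",tilt.round(2),"nyaw",yaw.round(2),"size",ss,"rot",aa,"yaw axis",np.degrees(np.arctan2(ax[1],ax[0])).round(2),"topcentre",ce.round(1),"under",(ce-24*nn).round(1),"rms",((P-c)@nn).std().round(2))
m=(H[...,0]>100)&(H[...,0]<125)&(H[...,1]>150)&(C[...,2]>3)&(C[...,2]<20)
m[:,:205]=0;m[:,440:]=0;m[270:]=0
print(rect(C[m]))
E
```

```text
left 3417 tilt 29.87 nyaw -6.02 size [120.7  59.8] rot 0.04 yaw axis -6.66 topcentre [613.2 -30.7  85.4] under [625.1 -32.   64.6] rms 0.84
right 3381 tilt 29.85 nyaw -6.77 size [119.2  60.2] rot -0.29 yaw axis -6.41 topcentre [ 585.9 -273.1   85.6] under [ 597.7 -274.5   64.8] rms 0.85
middle 3553 tilt 29.98 nyaw -6.46 size [119.9  60. ] rot -0.2 yaw axis -6.51 topcentre [ 599.4 -149.9   85.4] under [ 611.4 -151.2   64.6] rms 0.86
(array([ 616.4, -152.9]), array([334.4, 206.5]), 83.37)
```

```bash
cat >> h.py <<'E'
Rr=R.from_euler("z",-6.5,degrees=True)
ex=Rr.apply([np.cos(np.pi/6),0,.5]);nn=Rr.apply([-.5,0,np.cos(np.pi/6)]);ey=np.cross(nn,ex)
Tb=np.c_[-ex,ey,-nn]
U=dict(left=np.array([625,-32,65.]),right=np.array([598,-273.5,65.]))
Tc=R.from_euler("xyz",[180,0,-171],degrees=True).as_matrix()
Rc=R.from_euler("z",9,degrees=True);Oc=np.array([439.4,275.1,0])
def cr(p): return Oc+Rc.apply(p)
def cr_inv(p): return Rc.inv().apply(np.array(p)-Oc)
E
python3 - <<'E'
from h import *
print(pose(U["left"]+90*nn,Tb), U["left"]+90*nn)
E
```

```text
(array([-0.0367,  0.1176,  0.2385]), array([ 3.000e-04, -5.233e-01,  7.000e-04])) [580.28926649 -26.90585538 142.94228634]
```

```bash
python3 -m jog '[-0.005,0.018,0.03,0,-0.065,0,-0.01,0.036,0.06,0,-0.13,0,-0.014,0.054,0.09,0,-0.2,0,-0.018,0.07,0.12,0,-0.265,0,-0.023,0.084,0.15,0,-0.33,0,-0.028,0.098,0.18,0,-0.4,0,-0.033,0.11,0.21,0,-0.465,0,-0.037,0.1175,0.2385,0,-0.5235,0]' 1 60;python3 -m jog '[0,0,0,0,0,0,0,0,0,0,0,0]'
python3 - <<'E'
from h import *
print(pose(U["left"]-8*nn,Tb))
p=r.snapshot("wrist");cv2.imwrite("pics/w4.png",p["pixels"][:,:,::-1])
E
```

```text
time: 5.3
tool_pos: [580.5, -26.9, 142.2]
tcp_rot: [180.0, 30.1, 173.5]
ft_force: [0.2, 0.4, 0.5]
finger_gap: 85.5
grip_force: 0.0
time: 5.55
tool_pos: [581.5, -28.3, 144.8]
tcp_rot: [-180.0, 30.1, 173.5]
ft_force: [0.7, 0.4, 1.0]
finger_gap: 85.4
grip_force: 0.0
(array([0.0023, 0.0013, 0.0989]), array([-0.0004,  0.0011, -0.0004]))
```

View pics/w4.png

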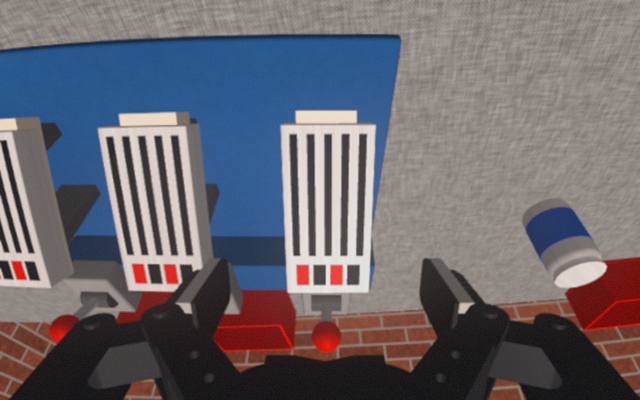

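```bash
cat >> h.py <<'E'
def fit(C,box,lo,hi,axd):
    """plane+rectangle of a module top inside pixel box"""
    u0,v0,u1,v1=box
    P=C[v0:v1,u0:u1].reshape(-1,3);P=P[(P[:,2]>lo)&(P[:,2]<hi)]
    for k in range(6):
        c=P.mean(0);n=np.linalg.svd(P-c,full_matrices=False)[2][2];n*=np.sign(n[2])
        P=P[abs((P-c)@n)<(4 if k<3 else 2.5)]
    ax=axd-n*(axd@n);ax/=np.linalg.norm(ax);ay=np.cross(n,ax)
    cc,ss,aa=rect(np.c_[(P-c)@ax,(P-c)@ay])
    a=np.radians(aa);
    return c+ax*cc[0]+ay*cc[1],n,ax*np.cos(a)+ay*np.sin(a),ss,aa
E
python3 - <<'E'
from h import *
p=r.snapshot("wrist");C=cloud(p)
t,n,a,ss,aa=fit(C,(276,118,382,295),45,130,ex)
print(t.round(1),(t-24*n).round(1),n.round(3),nn.round(3),a.round(3),ex.round(3),ss,aa)
s=r.sense();R0=R.from_euler("xyz",s["tcp_rot"],degrees=True)
print("module top in tool",R0.inv().apply(t-s["tool_pos"]).round(1),s["tool_pos"],s["tcp_rot"])
E
```

```text
[606.6 -24.1  81.3] [618.3 -24.8  60.4] [-0.485  0.03   0.874] [-0.497  0.057  0.866] [0.778 0.471 0.416] [ 0.86  -0.098  0.5  ] [124.1  29.4] 33.75
module top in tool [12.1  7.5 67.6] [582.43060077 -28.87505794 145.83962334] [-179.98777429   30.18428198  173.43109696]
```

```bash
python3 -m jog '[0,0,0,0,0,0,0,0,0,0,0,0]'; python3 - <<'E'
from h import *
p=r.snapshot("wrist");C=cloud(p);np.savez("w5.npz",C=C)
for v in range(130,300,20): print(v,[ (C[v,u].round(0).tolist()) for u in (288,310,330,350,368)])
s=r.sense();print(s["tool_pos"],s["ft_force"])
E
```

```text
time: 5.9
tool_pos: [581.3, -28.9, 143.8]
tcp_rot: [-180.0, 30.1, 173.4]
ft_force: [0.4, -0.2, -0.5]
finger_gap: 85.6
grip_force: 0.0
130 [[561.0, -50.0, 57.0], [563.0, -36.0, 57.0], [565.0, -24.0, 57.0], [566.0, -12.0, 57.0], [567.0, -0.0, 57.0]]
150 [[572.0, -52.0, 63.0], [574.0, -38.0, 63.0], [575.0, -25.0, 64.0], [576.0, -13.0, 64.0], [578.0, -1.0, 63.0]]
170 [[583.0, -53.0, 69.0], [584.0, -39.0, 70.0], [586.0, -26.0, 70.0], [588.0, -14.0, 70.0], [590.0, -2.0, 69.0]]
190 [[594.0, -55.0, 77.0], [596.0, -41.0, 76.0], [597.0, -28.0, 77.0], [599.0, -15.0, 77.0], [601.0, -3.0, 76.0]]
210 [[606.0, -57.0, 83.0], [608.0, -42.0, 83.0], [609.0, -29.0, 84.0], [611.0, -16.0, 83.0], [613.0, -4.0, 83.0]]
230 [[618.0, -59.0, 90.0], [619.0, -44.0, 91.0], [621.0, -30.0, 91.0], [624.0, -17.0, 90.0], [625.0, -5.0, 90.0]]
250 [[632.0, -61.0, 97.0], [633.0, -46.0, 98.0], [634.0, -32.0, 98.0], [636.0, -18.0, 98.0], [638.0, -6.0, 97.0]]
270 [[645.0, -63.0, 105.0], [647.0, -47.0, 105.0], [648.0, -33.0, 106.0], [649.0, -19.0, 106.0], [651.0, -6.0, 105.0]]
290 [[658.0, -65.0, 114.0], [660.0, -49.0, 114.0], [662.0, -35.0, 113.0], [663.0, -20.0, 114.0], [665.0, -7.0, 114.0]]
[581.07328622 -28.80003225 143.41984501] [-1.57474476 -0.1060533   0.72388639]
```

```bash
python3 -m jog '[0.003,0.0015,0.02,0,0,0,0.003,0.0015,0.045,0,0,0,0.003,0.0015,0.065,0,0,0,0.003,0.0015,0.08,0,0,0,0.003,0.0015,0.09,0,0,0,0.003,0.0015,0.098,0,0,0,0.003,0.0015,0.098,0,0,0]' 1 60 && python3 -m jog '[0,0,0,0,0,0,0,0,0,0,0,0,0,0,0,0,0,0,0,0,0,0,0,0,0,0,0,0,0,0]' -1 60; python3 - <<'E'
from h import *
s=r.sense();print(s["tool_pos"],s["ft_force"])
E
```

```text
time: 6.82
tool_pos: [626.8, -32.3, 56.0]
tcp_rot: [180.0, 29.9, 173.4]
ft_force: [0.6, 0.3, -0.0]
finger_gap: 85.3
grip_force: 0.0
time: 7.45
tool_pos: [627.2, -32.2, 57.4]
tcp_rot: [180.0, 30.0, 173.4]
ft_force: [-5.2, 0.2, 6.4]
finger_gap: 59.1
grip_force: 64.0
[627.15749623 -32.21820689  57.42881595] [-5.17653292  0.23321639  6.36757526]
```

```bash
python3 -m jog '[0,0,-0.01,0,0,0,0,0,-0.03,0,0,0,0,0,-0.06,0,0,0,0,0,-0.09,0,0,0,0,0,-0.12,0,0,0,0,0,-0.15,0,0,0,0,0,-0.17,0,0,0]'; python3 - <<'E'
from h import *
print(pose(cr([-25,0,180]),Tc)); print(cr([-25,0,180]))
E
```

```text
time: 8.32
tool_pos: [541.4, -22.5, 204.8]
tcp_rot: [-180.0, 30.0, 173.4]
ft_force: [0.3, 0.8, -3.6]
finger_gap: 58.9
grip_force: 68.6
(array([ 0.1505,  0.2773, -0.0583]), array([-0.0713,  0.5203, -0.2656]))
[414.70779149 271.18913837 180.        ]
```

```bash
python3 -m jog '[0.01,0.02,-0.01,-0.006,0.045,-0.022,0.03,0.06,-0.03,-0.015,0.11,-0.055,0.055,0.1,-0.045,-0.025,0.185,-0.094,0.08,0.145,-0.055,-0.036,0.26,-0.133,0.105,0.19,-0.06,-0.047,0.34,-0.174,0.125,0.23,-0.06,-0.058,0.42,-0.215,0.142,0.262,-0.058,-0.066,0.48,-0.245,0.15,0.277,-0.058,-0.071,0.52,-0.266]'; python3 -m jog '[0,0,0,0,0,0,0,0,0,0,0,0,0,0,0,0,0,0]'; python3 - <<'E'
from h import *
p=r.snapshot("wrist");cv2.imwrite("pics/w6.png",p["pixels"][:,:,::-1]);C=cloud(p);np.savez("w6.npz",C=C)
s=r.sense();print(s["tool_pos"],s["tcp_rot"],cr_inv(s["tool_pos"]),s["ft_force"])
E
```

```text
time: 9.32
tool_pos: [414.8, 271.9, 178.1]
tcp_rot: [-180.0, -0.2, -170.8]
ft_force: [0.5, -0.0, -4.0]
finger_gap: 58.9
grip_force: 68.5
time: 9.7
tool_pos: [416.6, 270.0, 179.4]
tcp_rot: [-180.0, 0.1, -171.0]
ft_force: [-0.3, 0.6, -2.7]
finger_gap: 58.7
grip_force: 68.5
[416.59396735 270.12336523 179.35727462] [-1.79985482e+02  7.35943552e-02 -1.71041955e+02] [-23.30376974  -1.34771462 179.35727462] [ 0.45252882 -0.60954761 -3.13610739]
```

View pics/w6.png

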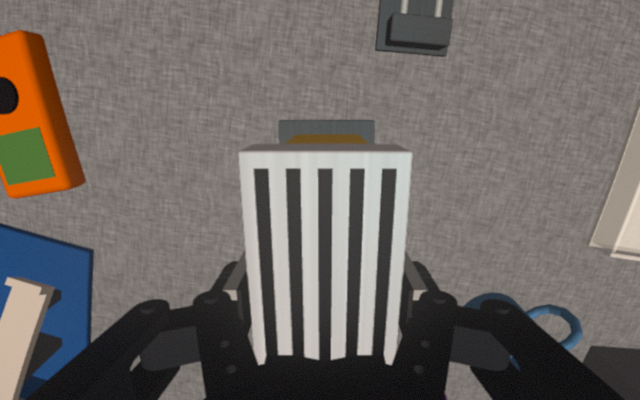

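```bash
cat >> h.py <<'E'
def held(C,s,box=(244,156,408,260)):
    R0=R.from_euler("xyz",s["tcp_rot"],degrees=True)
    B=R0.inv().apply((C.reshape(-1,3)-s["tool_pos"])).reshape(C.shape)
    u0,v0,u1,v1=box;P=B[v0:v1,u0:u1].reshape(-1,3);P=P[~np.isnan(P[:,0])]
    A=np.c_[P[:,:2],np.ones(len(P))];k=np.linalg.lstsq(A,P[:,2],rcond=None)[0]
    print("top z(tool)=",k.round(4),"(slopes, at origin) rms",(A@k-P[:,2]).std().round(2))
    top=abs(B[...,2]-(B[...,0]*k[0]+B[...,1]*k[1]+k[2]))<2.5
    for v in range(160,260,20):
        c=np.where(top[v,200:450])[0]+200;print(v,"edges y",B[v,[c[0],c[-1]],1].round(1),"x",B[v,c[0],0].round(1))
    for u in range(260,400,30):
        c=np.where(top[130:240,u])[0]+130;print(u,"near end x",B[c[0],u].round(1),end=" ")
    print()
E
python3 - <<'E'
from h import *
held(np.load("w6.npz")["C"],r.sense())
E
```

```text
top z(tool)= [ -0.3815   0.0814 -16.5784] (slopes, at origin) rms 9.82Traceback (most recent call last):
  File "<stdin>", line 2, in <module>
  File "h.py", line 49, in held
    c=np.where(top[v,200:450])[0]+200;print(v,"edges y",B[v,[c[0],c[-1]],1].round(1),"x",B[v,c[0],0].round(1))
                                                             ~^^^
IndexError: index 0 is out of bounds for axis 0 with size 0
```

```bash
python3 - <<'E'
from h import *
C=np.load("w6.npz")["C"];s=r.sense();R0=R.from_euler("xyz",s["tcp_rot"],degrees=True)
B=R0.inv().apply((C.reshape(-1,3)-s["tool_pos"])).reshape(C.shape)
for v in (140,152,165,185,205,230,250): print(v,[B[v,u].round(0).tolist() for u in (238,246,260,290,325,360,390,404,412)])
E
```

```text
140 [[42.0, -85.0, 180.0], [42.0, -77.0, 180.0], [42.0, -64.0, 181.0], [48.0, -27.0, 115.0], [48.0, -0.0, 106.0], [48.0, 27.0, 114.0], [42.0, 63.0, 178.0], [42.0, 77.0, 179.0], [41.0, 85.0, 181.0]]
152 [[30.0, -86.0, 180.0], [58.0, -27.0, -31.0], [57.0, -22.0, -30.0], [57.0, -12.0, -31.0], [57.0, -0.0, -30.0], [57.0, 12.0, -31.0], [57.0, 22.0, -31.0], [57.0, 27.0, -31.0], [30.0, 86.0, 180.0]]
165 [[17.0, -87.0, 180.0], [53.0, -27.0, -32.0], [53.0, -23.0, -30.0], [53.0, -12.0, -30.0], [53.0, -0.0, -31.0], [53.0, 12.0, -30.0], [53.0, 22.0, -31.0], [53.0, 27.0, -31.0], [17.0, 86.0, 178.0]]
185 [[-3.0, -88.0, 179.0], [46.0, -28.0, -30.0], [46.0, -23.0, -32.0], [46.0, -12.0, -31.0], [46.0, -0.0, -31.0], [46.0, 12.0, -31.0], [46.0, 22.0, -33.0], [46.0, 27.0, -31.0], [-4.0, 88.0, 181.0]]
205 [[-24.0, -90.0, 179.0], [nan, nan, nan], [39.0, -23.0, -32.0], [39.0, -13.0, -31.0], [39.0, -0.0, -31.0], [38.0, 12.0, -31.0], [39.0, 23.0, -32.0], [39.0, 28.0, -31.0], [-24.0, 89.0, 178.0]]
230 [[-52.0, -92.0, 180.0], [29.0, -29.0, -32.0], [30.0, -24.0, -33.0], [29.0, -13.0, -31.0], [nan, nan, nan], [30.0, 12.0, -33.0], [29.0, 23.0, -32.0], [29.0, 28.0, -32.0], [-52.0, 92.0, 180.0]]
250 [[-75.0, -94.0, 180.0], [21.0, -30.0, -30.0], [21.0, -24.0, -31.0], [21.0, -13.0, -32.0], [22.0, -0.0, -33.0], [21.0, 13.0, -31.0], [22.0, 23.0, -33.0], [21.0, 29.0, -32.0], [-76.0, 94.0, 180.0]]
```

```bash
python3 -m jog '[0,0.001,0.03,0,0,0,0,0.001,0.06,0,0,0,0,0.001,0.086,0,0,0,0,0.001,0.086,0,0,0]'; cat >> h.py <<'E'
def avg(n=6):
    q=[]
    for _ in range(n): r.snapshot("wrist");s=r.sense();q.append(np.r_[cr_inv(s["tool_pos"]),s["ft_force"],s["tcp_rot"]%360])
    print("cradle xyz",np.mean(q,0)[:3].round(2),"sd",np.std(q,0)[:3].round(2),"F",Rc.inv().apply(np.mean(q,0)[3:6]).round(2),"rpy",np.mean(q,0)[6:].round(2))
E
python3 - <<'E'
from h import *
avg()
E
```

```text
time: 10.25
tool_pos: [414.6, 270.4, 90.9]
tcp_rot: [-179.9, -0.2, -171.0]
ft_force: [-0.5, -1.1, -2.6]
finger_gap: 59.4
grip_force: 68.3
cradle xyz [-22.63   0.32  94.18] sd [0.65 0.3  0.73] F [-0.25 -0.02 -2.65] rpy [179.99  60.1  189.  ]
```

```bash
python3 -m jog '[-0.006,0,0,0,0,0,-0.012,0,0,0,0,0,-0.017,0,0,0,0,0,-0.017,0,0,0,0,0,-0.017,0,0,0,0,0]'; python3 -c "
from h import *
avg(4)"; for i in 1 2 3; do :; done; python3 -m jog '[-0.001,0,0,0,0,0,-0.002,0,0,0,0,0,-0.002,0,0,0,0,0]';  python3 -c "
from h import *
avg(3)"; python3 -m jog '[-0.001,0,0,0,0,0,-0.002,0,0,0,0,0,-0.002,0,0,0,0,0]';  python3 -c "
from h import *
avg(3)"
```

```text
time: 11.18
tool_pos: [433.0, 274.3, 92.7]
tcp_rot: [-180.0, -0.0, -171.0]
ft_force: [-0.7, -0.8, -4.2]
finger_gap: 58.8
grip_force: 68.3
cradle xyz [-6.55  0.28 92.79] sd [0.01 0.01 0.05] F [ 0.17  0.35 -3.66] rpy [180.02 269.99 189.02]
time: 11.75
tool_pos: [435.2, 274.7, 92.9]
tcp_rot: [-180.0, 0.0, -171.0]
ft_force: [-0.2, 0.1, -2.2]
finger_gap: 59.3
grip_force: 68.3
cradle xyz [-4.33  0.27 92.9 ] sd [0.03 0.   0.01] F [ 0.53  0.22 -3.54] rpy [1.8002e+02 1.0000e-02 1.8902e+02]
time: 12.28
tool_pos: [437.1, 275.0, 92.9]
tcp_rot: [-180.0, 0.0, -171.0]
ft_force: [0.0, 0.1, -3.2]
finger_gap: 58.6
grip_force: 68.3
cradle xyz [-2.35  0.29 92.89] sd [0.04 0.01 0.03] F [ 0.14  0.63 -3.39] rpy [1.8001e+02 1.0000e-02 1.8902e+02]
```

```bash
for k in 1; do python3 -m jog '[-0.001,0,0,0,0,0,-0.001,0,0,0,0,0]'>/dev/null;  python3 -c "
from h import *
avg(3)"; python3 -m jog '[-0.001,0,0,0,0,0,-0.001,0,0,0,0,0]'>/dev/null;  python3 -c "
from h import *
avg(3)"; python3 -m jog '[-0.001,0,0,0,0,0,-0.001,0,0,0,0,0]'>/dev/null;  python3 -c "
from h import *
avg(3)"; done
```

```text
cradle xyz [-1.41  0.27 92.83] sd [0.01 0.   0.01] F [-0.56 -0.5  -3.35] rpy [180.02   0.   189.02]
cradle xyz [-1.35  0.24 92.7 ] sd [0.01 0.02 0.01] F [-6.43 -0.66  0.52] rpy [180.04 359.89 189.03]
cradle xyz [-0.64  0.26 92.68] sd [0.02 0.01 0.01] F [-8.18 -1.03  2.08] rpy [180.04 359.85 189.04]
```

```bash
python3 -m jog '[-0.002,0,0,0,0,0,-0.004,0,0,0,0,0,-0.0065,0,0,0,0,0,-0.0065,0,0,0,0,0]'; python3 -c "
from h import *
avg(3)"
```

```text
time: 14.12
tool_pos: [444.8, 276.2, 92.6]
tcp_rot: [-180.0, -0.2, -171.0]
ft_force: [-10.6, -1.8, 3.9]
finger_gap: 58.9
grip_force: 69.3
cradle xyz [ 5.43  0.24 92.62] sd [0.04 0.   0.01] F [-11.24  -1.18   3.01] rpy [180.05 359.8  189.05]
```

```bash
python3 -m jog '[-0.0005,0,0.002,0,0,0,-0.0005,0,0.008,0,0,0,-0.0005,0,0.018,0,0,0,-0.0005,0,0.028,0,0,0,-0.0005,0,0.038,0,0,0,-0.0005,0,0.048,0,0,0,-0.0005,0,0.057,0,0,0,-0.0005,0,0.062,0,0,0]'; python3 -c "
from h import *
avg(3)"
```

```text
time: 15.28
tool_pos: [444.6, 276.1, 29.8]
tcp_rot: [-179.9, -0.3, -170.9]
ft_force: [-11.1, -2.2, 3.2]
finger_gap: 58.8
grip_force: 69.3
cradle xyz [ 5.    0.17 29.5 ] sd [0.11 0.02 0.07] F [-10.77   0.56   0.62] rpy [180.06 359.7  189.05]
```

```bash
python3 -m jog '[0,0,0.0015,0,0,0,0,0,0.0015,0,0,0]'>/dev/null; python3 -c "
from h import *
avg(2)";  python3 -m jog '[0,0,0.001,0,0,0,0,0,0.001,0,0,0]'>/dev/null; python3 -c "
from h import *
avg(2)"; python3 -m jog '[0,0,0.001,0,0,0,0,0,0.001,0,0,0]'>/dev/null; python3 -c "
from h import *
avg(2)"
```

```text
cradle xyz [ 5.12  0.21 29.08] sd [0.   0.01 0.02] F [-14.72  -1.26   7.72] rpy [180.06 359.7  189.06]
cradle xyz [ 5.29  0.3  28.82] sd [0.01 0.   0.  ] F [-17.76  -2.03  14.94] rpy [180.05 359.72 189.06]
cradle xyz [ 5.45  0.41 28.51] sd [0. 0. 0.] F [-20.64  -3.83  20.75] rpy [180.05 359.73 189.06]
```

```bash
python3 -m jog '[0,0,-0.0015,0,0,0,0.002,0,-0.0015,0,0,0,0.004,0,-0.0015,0,0,0,0.006,0,-0.0015,0,0,0,0.006,0,-0.0015,0,0,0]'>/dev/null; python3 -c "
from h import *
avg(3)"; python3 -m jog '[0,0,0,0,0,0,0,0,0,0,0,0,0,0,0,0,0,0]' 1; python3 -c "
from h import *
avg(2)"
```

```text
cradle xyz [ 1.33  0.41 28.92] sd [0.01 0.01 0.01] F [-6.01  0.62  1.98] rpy [180.01 359.97 189.02]
time: 17.62
tool_pos: [441.7, 275.8, 29.3]
tcp_rot: [-180.0, 0.1, -171.0]
ft_force: [0.1, -0.7, 0.9]
finger_gap: 85.3
grip_force: 0.0
cradle xyz [ 2.11  0.29 29.16] sd [0.06 0.   0.04] F [-0.35  0.18  0.34] rpy [1.8001e+02 6.0000e-02 1.8901e+02]
```

```bash
python3 -m jog '[0,0,-0.02,0,0,0,0,0,-0.05,0,0,0,0,0,-0.09,0,0,0,0,0,-0.13,0,0,0,0.02,0,-0.17,0,0,0,0.035,0,-0.2,0,0,0,0.04,0,-0.22,0,0,0,0.04,0,-0.22,0,0,0]'>/dev/null; python3 -m jog '[0,0,0,0,0,0,0,0,0,0,0,0]'>/dev/null; python3 - <<'E'
from h import *
avg(2)
p=r.snapshot("wrist");cv2.imwrite("pics/w7.png",p["pixels"][:,:,::-1]);C=cloud(p)
Q=Rc.inv().apply(C.reshape(-1,3)-Oc).reshape(C.shape)
for n,(x0,x1,z0,z1) in dict(mod=(-54,50,45,70),base=(-54,50,28,40),wall=(-80,-50,90,99),jaw=(50,85,124,134)).items():
    m=(Q[...,0]>x0)&(Q[...,0]<x1)&(abs(Q[...,1])<45)&(Q[...,2]>z0)&(Q[...,2]<z1)
    m[260:]=m[260:]&(n=="jaw")
    P=Q[m]
    if len(P)<20: print(n,len(P));continue
    A=np.c_[P[:,:2],np.ones(len(P))];k=np.linalg.lstsq(A,P[:,2],rcond=None)[0]
    print(n,len(P),*rect(P),"plane",k.round(3),"x",np.percentile(P[:,0],[1,99]).round(1),"y",np.percentile(P[:,1],[1,99]).round(1))
E
```

```text
cradle xyz [-3.8760e+01  9.0000e-02  2.4756e+02] sd [0.03 0.02 0.1 ] F [ 0.34  0.45 -0.23] rpy [180.06 359.89 189.01]
mod 4877 [ 1.2 -0.4] [97.5 60.2] -0.0 plane [3.0000e-03 1.0000e-03 5.9718e+01] x [-47.1  48.9] y [-29.8  28.9]
base 0
wall 1258 [-63.1  -0.5] [59.5 17.2] 89.93 plane [ 1.4000e-02 -1.0000e-03  9.5287e+01] x [-71.4 -54.7] y [-30.   28.9]
jaw 771 [66.1 -0.2] [56.  12.2] -89.73 plane [ 1.32000e-01 -1.00000e-03  1.19481e+02] x [60.4 71.8] y [-28.   27.5]
```

View pics/w7.png

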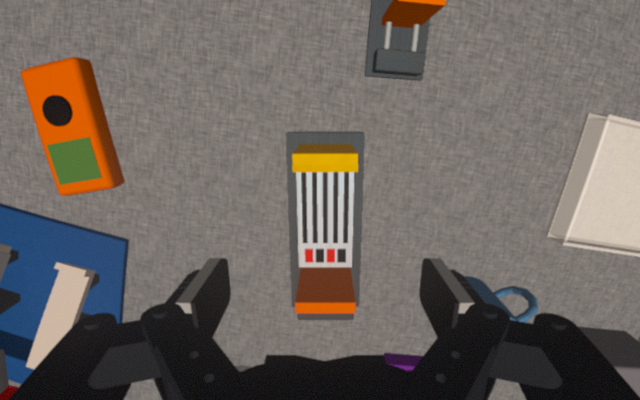

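Layer 2 is in, but its top sits about 2 mm high. The fingertips probably touched the base module's edge, so I'll grip the next module higher; layer 2 will drop when the jaw is eased back. Now the right module.

```bash
python3 - <<'E'
from h import *
print(U["right"]+130*nn,pose(U["right"]+130*nn,Tb))
E
```

```text
[ 533.41782938 -266.14179111  177.58330249] (array([-0.0468, -0.5494,  0.0707]), array([ 0.0699, -0.5216,  0.2647]))
```

```bash
python3 -m jog '[-0.003,-0.03,0,0.004,-0.03,0.015,-0.007,-0.075,0,0.01,-0.07,0.036,-0.011,-0.12,0,0.015,-0.115,0.058,-0.015,-0.17,0,0.021,-0.16,0.08,-0.019,-0.22,0,0.028,-0.21,0.106,-0.023,-0.265,0,0.034,-0.25,0.127,-0.026,-0.31,0,0.04,-0.295,0.15,-0.028,-0.35,0,0.042,-0.313,0.159]'; python3 - <<'E'
from h import *
print(pose(U["right"]+130*nn,Tb))
E
```

```text
time: 20.12
tool_pos: [483.8, -73.5, 248.7]
tcp_rot: [-179.0, 18.1, 179.9]
ft_force: [0.4, 0.4, 0.6]
finger_gap: 85.6
grip_force: 0.0
(array([-0.0252, -0.1911,  0.0866]), array([ 0.0281, -0.2061,  0.1046]))
```

```bash
python3 -m jog '[-0.005,-0.045,0.01,0.006,-0.045,0.023,-0.01,-0.09,0.025,0.012,-0.09,0.046,-0.016,-0.13,0.045,0.018,-0.135,0.068,-0.021,-0.165,0.065,0.024,-0.175,0.089,-0.025,-0.185,0.08,0.028,-0.206,0.105,-0.025,-0.191,0.087,0.028,-0.206,0.105,-0.025,-0.191,0.087,0.028,-0.206,0.105,-0.025,-0.191,0.087,0.028,-0.206,0.105]'; python3 - <<'E'
from h import *
for _ in range(5): p=r.snapshot("wrist")
C=cloud(p);cv2.imwrite("pics/w8.png",p["pixels"][:,:,::-1])
s=r.sense();R0=R.from_euler("xyz",s["tcp_rot"],degrees=True)
B=R0.inv().apply(C.reshape(-1,3)-s["tool_pos"]).reshape(C.shape)
m=(abs(B[...,2]-110)<5)&(abs(B[...,1])<45)&(abs(B[...,0])<80)
n,lab,st,ce=cv2.connectedComponentsWithStats(m.astype(np.uint8))
m=lab==1+np.argmax(st[1:,4]);P=B[m]
A=np.c_[P[:,:2],np.ones(len(P))];k=np.linalg.lstsq(A,P[:,2],rcond=None)[0]
print(len(P),rect(P),"plane",k.round(3),st[1+np.argmax(st[1:,4])])
print(s["tool_pos"],pose(U["right"]-3.5*nn,Tb))
E
```

```text
time: 21.12
tool_pos: [534.0, -263.8, 178.1]
tcp_rot: [-180.0, 30.0, 173.6]
ft_force: [0.4, 0.0, -0.3]
finger_gap: 85.5
grip_force: 0.0
10786 (array([ 0.6, -3.4]), array([119.2,  60.4]), 0.11) plane [1.00000e-03 0.00000e+00 1.06526e+02] [  281   124    81   145 10786]
[ 533.96881904 -264.04056625  177.95929725] (array([ 0.0004, -0.0022,  0.1337]), array([ 0.0006, -0.0005,  0.0015]))
```

```bash
python3 -m jog '[0.0005,-0.0034,0.03,0,0,0,0.0005,-0.0034,0.065,0,0,0,0.0005,-0.0034,0.095,0,0,0,0.0005,-0.0034,0.115,0,0,0,0.0005,-0.0034,0.127,0,0,0,0.0005,-0.0034,0.134,0,0,0,0.0005,-0.0034,0.134,0,0,0]' 1 60 && python3 -m jog '[0,0,0,0,0,0,0,0,0,0,0,0,0,0,0,0,0,0,0,0,0,0,0,0,0,0,0,0,0,0]' -1 60; python3 -m jog '[0,0,-0.01,0,0,0,0,0,-0.03,0,0,0,0,0,-0.06,0,0,0,0,0,-0.09,0,0,0,0,0,-0.12,0,0,0,0,0,-0.15,0,0,0,0,0,-0.18,0,0,0]'; python3 - <<'E'
from h import *
print(pose(cr([-25,0,180]),Tc))
E
```

```text
time: 22.25
tool_pos: [599.3, -275.2, 61.0]
tcp_rot: [180.0, 29.9, 173.5]
ft_force: [0.1, 0.5, 0.1]
finger_gap: 85.0
grip_force: 0.0
time: 22.88
tool_pos: [599.5, -275.2, 62.1]
tcp_rot: [180.0, 30.0, 173.6]
ft_force: [-6.1, 3.5, 7.5]
finger_gap: 59.0
grip_force: 64.2
time: 23.75
tool_pos: [508.7, -264.7, 217.1]
tcp_rot: [180.0, 29.9, 173.5]
ft_force: [0.9, -0.8, -3.4]
finger_gap: 58.6
grip_force: 68.4
(array([ 0.1519,  0.5219, -0.0441]), array([-0.0697,  0.518 , -0.2638]))
```

```bash
python3 -m jog '[0.008,0.03,-0.01,-0.004,0.028,-0.014,0.02,0.075,-0.02,-0.009,0.07,-0.035,0.032,0.12,-0.03,-0.015,0.113,-0.057,0.045,0.165,-0.037,-0.021,0.155,-0.079,0.058,0.21,-0.04,-0.027,0.2,-0.102,0.07,0.255,-0.042,-0.033,0.24,-0.122,0.081,0.295,-0.044,-0.038,0.28,-0.143,0.09,0.33,-0.044,-0.042,0.311,-0.158]'; python3 - <<'E'
from h import *
print(pose(cr([-25,0,180]),Tc))
E
```

```text
time: 24.75
tool_pos: [446.9, 75.4, 210.0]
tcp_rot: [-179.0, 11.9, -176.9]
ft_force: [1.4, -0.2, -3.4]
finger_gap: 58.8
grip_force: 68.4
(array([0.0274, 0.1976, 0.0214]), array([-0.0282,  0.2071, -0.1047]))
```

```bash
python3 -m jog '[0.006,0.045,0.004,-0.006,0.045,-0.023,0.012,0.085,0.008,-0.012,0.088,-0.045,0.017,0.12,0.012,-0.017,0.125,-0.063,0.021,0.15,0.016,-0.021,0.157,-0.079,0.025,0.178,0.019,-0.025,0.187,-0.095,0.0274,0.1965,0.0214,-0.028,0.207,-0.1047,0.0274,0.1965,0.0214,-0.028,0.207,-0.1047,0.0274,0.1965,0.0214,-0.028,0.207,-0.1047]'; python3 - <<'E'
from h import *
avg(5)
p=r.snapshot("wrist");C=cloud(p);cv2.imwrite("pics/w9.png",p["pixels"][:,:,::-1])
s=r.sense();R0=R.from_euler("xyz",s["tcp_rot"],degrees=True)
B=R0.inv().apply(C.reshape(-1,3)-s["tool_pos"]).reshape(C.shape)
m=(abs(B[...,2]+30)<12)&(abs(B[...,1])<36)&(B[...,0]<75)&(B[...,0]>15)
P=B[m];z0=np.median(P[:,2]);P=P[abs(P[:,2]-z0)<3]
A=np.c_[P[:,:2],np.ones(len(P))];k=np.linalg.lstsq(A,P[:,2],rcond=None)[0]
print(len(P),"plane",k.round(4),"x99.5",np.percentile(P[:,0],[99,99.8]).round(1))
for lo in(20,35,48): q=P[(P[:,0]>lo)&(P[:,0]<lo+10)][:,1];print(lo,np.percentile(q,[1,99]).round(1))
E
```

```text
time: 25.75
tool_pos: [415.7, 268.0, 180.1]
tcp_rot: [-180.0, 0.1, -171.1]
ft_force: [-0.4, 0.9, -4.3]
finger_gap: 58.8
grip_force: 68.4
cradle xyz [-24.27  -3.31 180.46] sd [0.08 0.07 0.07] F [ 0.25  0.11 -3.72] rpy [1.8001e+02 1.0000e-01 1.8889e+02]
18998 plane [ 6.2000e-03  2.0000e-04 -2.7204e+01] x99.5 [59.6 60. ]
20 [-29.6  28.9]
35 [-29.5  28.9]
48 [-29.3  29.2]
```

```bash
python3 -m jog '[0,0.0033,0.02,0,0,0,0,0.0033,0.045,0,0,0,0,0.0033,0.07,0,0,0,0,0.0033,0.083,0,0,0,-0.006,0.0033,0.083,0,0,0,-0.012,0.0033,0.083,0,0,0,-0.019,0.0033,0.083,0,0,0,-0.019,0.0033,0.083,0,0,0]'>/dev/null; python3 -m jog '[0,0,0,0,0,0,0,0,0,0,0,0]'>/dev/null; python3 -c "
from h import *
avg(3)"; python3 -m jog '[-0.001,0,0,0,0,0,-0.002,0,0,0,0,0,-0.002,0,0,0,0,0]'>/dev/null;  python3 -c "
from h import *
avg(3)"; python3 -m jog '[-0.001,0,0,0,0,0,-0.002,0,0,0,0,0,-0.002,0,0,0,0,0]'>/dev/null;  python3 -c "
from h import *
avg(3)"
```

```text
cradle xyz [-5.34  0.64 97.26] sd [0.02 0.01 0.02] F [ 0.18  0.15 -3.68] rpy [1.8001e+02 6.0000e-02 1.8895e+02]
cradle xyz [-3.17  0.62 97.26] sd [0.03 0.01 0.01] F [-0.24 -0.76 -3.59] rpy [1.8000e+02 7.0000e-02 1.8894e+02]
cradle xyz [-1.17  0.61 97.27] sd [0.03 0.   0.02] F [ 0.04  0.4  -3.4 ] rpy [1.8001e+02 7.0000e-02 1.8894e+02]
```

```bash
python3 -m jog '[-0.001,0,0,0,0,0,-0.001,0,0,0,0,0]'>/dev/null;  python3 -c "
from h import *
avg(3)"; python3 -m jog '[-0.001,0,0,0,0,0,-0.001,0,0,0,0,0]'>/dev/null;  python3 -c "
from h import *
avg(3)"; python3 -m jog '[-0.001,0,0,0,0,0,-0.001,0,0,0,0,0]'>/dev/null;  python3 -c "
from h import *
avg(3)"
```

```text
cradle xyz [-0.17  0.62 97.29] sd [0.02 0.02 0.01] F [ 0.57  0.22 -4.13] rpy [1.8001e+02 7.0000e-02 1.8894e+02]
cradle xyz [ 0.52  0.62 97.15] sd [0.   0.01 0.  ] F [-2.57  0.48 -2.75] rpy [1.8001e+02 3.0000e-02 1.8895e+02]
cradle xyz [ 0.68  0.59 97.05] sd [0.01 0.   0.01] F [-8.03 -0.79 -0.03] rpy [180.03 359.93 188.96]
```

```bash
python3 -m jog '[-0.002,0,0,0,0,0,-0.004,0,0,0,0,0,-0.006,0,0,0,0,0,-0.0075,0,0,0,0,0,-0.0075,0,0,0,0,0]'>/dev/null; python3 -c "
from h import *
avg(3)"; python3 -m jog '[-0.0003,0,0.002,0,0,0,-0.0003,0,0.008,0,0,0,-0.0003,0,0.016,0,0,0,-0.0003,0,0.024,0,0,0,-0.0003,0,0.031,0,0,0,-0.0003,0,0.036,0,0,0,-0.0003,0,0.037,0,0,0,-0.0003,0,0.037,0,0,0]'>/dev/null;python3 -c "
from h import *
avg(3)"
```

```text
cradle xyz [ 7.62  0.59 96.98] sd [0.01 0.   0.  ] F [-11.05  -1.36   3.02] rpy [180.03 359.86 188.97]
cradle xyz [ 7.57  0.7  59.64] sd [0.01 0.01 0.01] F [-10.68   0.02   2.11] rpy [180.03 359.82 188.98]
```

```bash
python3 -m jog '[0,0,0.0015,0,0,0,0,0,0.003,0,0,0,0,0,0.003,0,0,0]'>/dev/null; python3 -c "
from h import *
avg(2)";  python3 -m jog '[0,0,0.001,0,0,0,0,0,0.001,0,0,0]'>/dev/null; python3 -c "
from h import *
avg(2)"; python3 -m jog '[0,0,0.001,0,0,0,0,0,0.001,0,0,0]'>/dev/null; python3 -c "
from h import *
avg(2)"
```

```text
cradle xyz [ 7.77  0.73 56.85] sd [0.   0.01 0.01] F [-11.47   0.31   2.59] rpy [180.02 359.85 188.98]
cradle xyz [ 7.81  0.74 55.91] sd [0.01 0.   0.  ] F [-10.87   0.15   3.27] rpy [180.02 359.85 188.98]
cradle xyz [ 7.84  0.75 54.93] sd [0.02 0.   0.01] F [-10.79   0.22   1.65] rpy [180.02 359.86 188.98]
```

```bash
python3 -m jog '[0,0,0.0008,0,0,0,0,0,0.0008,0,0,0]'>/dev/null; python3 -c "
from h import *
avg(2)";  python3 -m jog '[0,0,0.0008,0,0,0,0,0,0.0008,0,0,0]'>/dev/null; python3 -c "
from h import *
avg(2)"
```

```text
cradle xyz [ 7.92  0.76 54.68] sd [0.01 0.03 0.02] F [-13.91  -0.91   8.33] rpy [180.02 359.86 188.98]
cradle xyz [ 7.93  0.75 54.67] sd [0.02 0.01 0.01] F [-17.6   -2.2   16.07] rpy [180.03 359.85 188.98]
```

```bash
python3 -m jog '[0,0,-0.001,0,0,0,0.002,0,-0.001,0,0,0,0.004,0,-0.001,0,0,0,0.006,0,-0.001,0,0,0,0.0075,0,-0.001,0,0,0,0.0075,0,-0.001,0,0,0]'>/dev/null; python3 -c "
from h import *
avg(3)"; python3 -m jog '[0,0,0,0,0,0,0,0,0,0,0,0,0,0,0,0,0,0]' 1; python3 -m jog '[0,0,-0.02,0,0,0,0,0,-0.05,0,0,0,0,0,-0.09,0,0,0,0,0,-0.13,0,0,0,0.02,0,-0.16,0,0,0,0.035,0,-0.19,0,0,0,0.04,0,-0.195,0,0,0,0.04,0,-0.195,0,0,0]'>/dev/null; python3 -m jog '[0,0,0,0,0,0,0,0,0,0,0,0]'>/dev/null; python3 - <<'E'
from h import *
avg(2)
p=r.snapshot("wrist");cv2.imwrite("pics/w10.png",p["pixels"][:,:,::-1]);C=cloud(p)
q=r.snapshot("scene");cv2.imwrite("pics/s10.png",cv2.resize(q["pixels"][130:230,320:450,::-1],None,fx=5,fy=5,interpolation=cv2.INTER_CUBIC))
Q=Rc.inv().apply(C.reshape(-1,3)-Oc).reshape(C.shape)
for n,(x0,x1,z0,z1) in dict(mod=(-54,50,72,92),wall=(-80,-50,90,99),jaw=(50,85,124,134)).items():
    m=(Q[...,0]>x0)&(Q[...,0]<x1)&(abs(Q[...,1])<45)&(Q[...,2]>z0)&(Q[...,2]<z1)
    m[260:]=m[260:]&(n=="jaw")
    P=Q[m]
    A=np.c_[P[:,:2],np.ones(len(P))];k=np.linalg.lstsq(A,P[:,2],rcond=None)[0]
    print(n,len(P),*rect(P),"plane",k.round(3),"zmed",np.median(P[:,2]).round(1),"x",np.percentile(P[:,0],[1,99]).round(1),"y",np.percentile(P[:,1],[1,99]).round(1))
E
```

```text
cradle xyz [ 1.09  0.76 54.7 ] sd [0.   0.01 0.01] F [-8.35  0.02  2.24] rpy [180.01 359.94 188.97]
time: 34.78
tool_pos: [442.1, 276.2, 55.2]
tcp_rot: [180.0, 0.1, -171.1]
ft_force: [-0.3, 0.3, -0.4]
finger_gap: 85.3
grip_force: 0.0
cradle xyz [-38.24   0.48 248.6 ] sd [0.02 0.02 0.12] F [-0.08 -0.5   0.19] rpy [180.04 359.98 188.93]
mod 5333 [-4.9  0. ] [94.1 60.3] -0.09 plane [-5.0000e-03 -1.0000e-03  8.1997e+01] zmed 82.0 x [-51.4  40.6] y [-29.3  29.4]
wall 1252 [-63.1  -0.1] [59.6 17.2] 89.89 plane [ 8.0000e-03 -1.0000e-03  9.4889e+01] zmed 94.4 x [-71.5 -54.7] y [-29.6  29.4]
jaw 779 [66.5 -0.4] [55.3 13. ] -89.67 plane [  0.128   0.    119.672] zmed 128.3 x [60.4 72.5] y [-27.8  26.9]
```

View pics/s10.png

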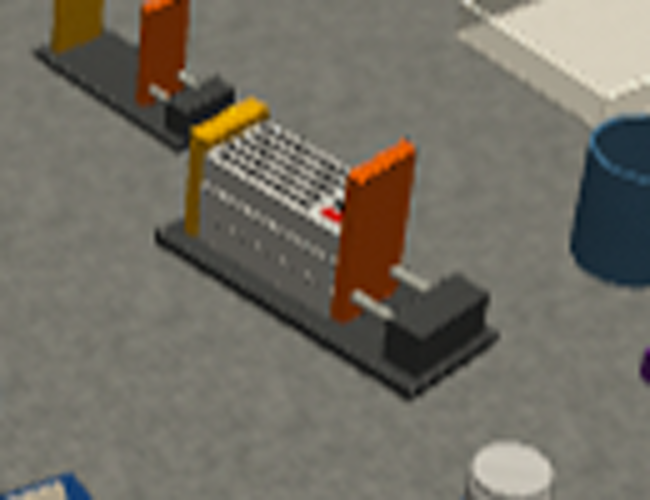

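The scene crop shows all three modules stacked flush. The wall is at (225,150) with its lip over the pile, the jaw is clamped at (380,240), and the pile top measures 82.0 mm as it should. Handing in.

```bash
python3 -c "
from bench import r
print(r.hand_in())"
```

```text
the job is handed in; nothing more can be done
None
```

The left and right modules (switches off) are stacked square on the base module with the jaw clamped, the middle module (switch on) was left in place, and the job was handed in at about 36 s; no verdict was returned.

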